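# Take the check weight off the scale with the weight tongs and hold it

## Robot

A 6-joint arm with a two-finger parallel gripper is mounted at the origin on a cart in front of the work surface, level with it; the furniture and walls round the work are solid. World frame = base frame: x ahead of the robot, y to its left, z up, the work surface at z = 0. Lengths are in m, angles in rad, forces in N, time in s.
With the tool pointing down it reaches from about 0.225 to 0.875 m from the base axis. Payload 3.4 kg.
Tool frame: the origin (TCP) lies at the very end of the fingers, on their centre line; the grasp point (between the pads) lies 19 mm behind it (robot.pinch_z is the distance from the TCP to the grasp point, in m); z points along the fingers, y is the line along which they close (so a half turn about z gives the same grasp; the last joint's range is limited). The gripper opens to 85 mm and grips with 20 to 120 N. Pads are 22 mm wide; open, the fingers measure 114 mm over their backs; the gripper's body (76 mm by 85 mm) begins 54 mm behind the grasp point. The pads swing forward as they close: fully open they stand 13 mm farther back than shut.
Start: joints at [0.986, 0.276, 1.505, -0, 1.361, -0.121], TCP at [0.257, 0.514, 0.231] pointing down, gripper open.
Joint ranges: [-2.89, 2.89], [-0.75, 2.08], [0.22, 2.7], [-1.18, 4.32], [0.11, 2.71], [-2.7, 2.7]. Speed limits (rad/s): [2.57, 2.57, 3.14, 3.14, 3.14, 3.14].

## Interface

Orientations are given as [roll, pitch, yaw] about the fixed x, y, z axes, in that order (R = Rz(yaw) Ry(pitch) Rx(roll)).
In Python, from station import robot, capture, hand_in, regions_of gives the robot as it stands.
- The arm moves only by the shell command python3 -m inch 'ROWS' [OPENING]. ROWS is a JSON object of lists of equal length, an entry for each row: "delta_pos": the shift along the tool's x, y, z in units of 50 mm (1.0 is 50 mm), a list of three; "angular": the turn, a rotation vector about the tool's x, y, z in units of 5 degrees (1.0 is 5 degrees), a list of three. A call has 1 to 20 rows; each row shifts and turns the commanded pose from where the row before left it, along the tool's axes as they then stand; what a row does not reach is not made up. A row lasts 1/8 s, in which the tool goes at most 62.5 mm and 10.7 degrees, less where a joint would pass 70% of its speed; a pose out of reach is approached as far as the arm can. A call is refused whole if a number of a shift passes 1 or a number of a turn 1, either way. A call with a gripper value outside its range is refused whole. OPENING is the opening, from 0 (shut) to 1 (fully open), set as the call begins (- or left out, the last holds). The fingers move at their own pace and stop on an object; the grip force is fixed at half the most. Time passes only in rows, so rows that do not move let the fingers close. It gives the time, the measured TCP pose, the force, the opening and the grip force at its end, in the units of the state.
- robot.observe(): the state, without advancing time (a new reading comes with each control period).
- capture(name): name is "scene" or "top"; returns a dict with "pixels" (400x640x3 uint8, red, green, blue), "depth" (400x640 float32, m along the optical axis (not along the pixel's ray), 0 where there is no reading), "camera_matrix" (3x3 intrinsics, pixels), "distortion" ([k1, k2, p1, p2, k3] as OpenCV has them; the pictures are not rectified), "R" (3x3) and "t" (3): a world point X has camera coordinates R X + t. Camera axes: x right, y down, z forward; pixel columns grow to the right and rows downward; lengths in m; the calibration is good to about 2 mm. A picture is of the moment at which its call begins.
- hand_in(): hands the job in; it is judged then, once.
Trained networks look in a picture, given as the dict that the camera call returned (one of the last four; its "shot" number tells which), for a name from the list of things; names that differ only in an ending like _2 or _b are one class to them, and where a whole thing is asked for, a point or a joint stands for the part that bears it (a point fixed in the world has none). Each returns a list of dicts, best first, with "p" (0 to 1); they miss things now and then, are a little off and sometimes report something else, mostly with a low value. They report only what shows in the picture. A call takes as long as a camera call. They do not tell look-alikes from the thing itself.
- regions_of(picture, query): "pixels" (400x640 bool, what is visible of it) and "point" ([column, row] in pixels, amid what is visible of it).
The state is a dict: "time_s": time; "joint_positions": joint angles; "dq": joint speeds; "effort": joint torques, N m; "ee_pos": TCP position; "orientation": TCP orientation; "force": force on the tool from outside, world axes, zero at the start; "ft_torque": the same for the moment, N m; "opening": finger opening in m; "grasp_force": force on a finger pad.
Only numpy, scipy, OpenCV 4.12 (cv2) and the standard library are available. Lean on these libraries where they do the work, as an engineer would, in place of code of your own. Each camera call takes 0.05 s, during which the arm holds its last target. There are 200 camera calls.

## Task

The pocket scale has to settle to zero between two readings. Swing the bench magnifier right aside so that its lens is no longer over any part of the scale and leave it there, then pick up the weight tongs, close their jaws on the check weight that stands on the scale's pan, lift it off and finish while still holding it upright and still in the tongs, straight over the pan and about 8 cm above it. Never touch the weight with the fingers themselves or knock it over, and leave the scale and everything else where it stands.

Things in the scene. Friction and masses are not known exactly. Their poses are not given: they have to be found in the camera images.
- check_weight: bare steel check weight, 0.1 kg, standing on the scale's pan: a plain cylinder 24 mm across and 29 mm high, above it a neck (10 mm across) and a knob (16 mm across); 44 mm high in all. Origin: centre of its underside; z up along its axis.
- pocket_scale: flat dark pocket scale with a square steel pan, 120 mm (x) by 68 mm (y), loose on the bench. Origin: centre of its underside; its x axis runs from the display and keys (-x end) to the pan (+x end), z up. The pan's top is 16 mm above the bench; the pan's edges and the rest of the top stand no higher than 18 mm.
- pan (a point): centre of the pan's top surface, 22 mm from the scale's centre along the scale's +x; the weight starts within 8 mm of it.
- tongs: sprung steel weight tongs with white plastic jaws, 0.105 kg, 230 mm long, 18 mm high, lying flat right of the carton, arms side by side. Origin: underside, midway between the ridged finger plates when relaxed, 95 mm ahead of the rear pivot, within 15 mm of the balance point; +x towards the jaws, +y to the left arm, z up. The frame belongs to the left arm; the right arm turns on the pivot.
- tongs_arm (a joint): closing angle of the arms, rad: 0 relaxed by the spring (jaw lips 45 mm apart, 52 mm over the plates' outsides), grows when squeezed; 0.14 with a 24 mm cylinder in the jaws (38 mm over the plates), stop at 0.2; plates parallel at 0.08. At the plates it takes about 7 N a side to begin closing, 12.5 N at 0.14; of any grip above that the jaws get about half.
- plate_left (a point): middle of the outer face of the left finger plate (34 mm long, 18 mm high, upright, 9 mm above the tongs' underside). Grip the tongs here, both plates between the fingers, from above; held part closed (pads 46 mm apart) the spring alone keeps them there. Between here and the scale stands an open carton, 170 mm high.
- plate_right (a point): the same on the right finger plate.
- jaw_left (a point): middle of the left jaw, 7 mm above the tongs' underside, 110 mm ahead of the plates. Each jaw is a shallow upright V, 14 mm high (from the tongs' underside up), open inwards; a cylinder is taken centred on the midpoint of jaw_left and jaw_right.
- jaw_right (a point): the same on the right jaw.
- magnifier_arm (a joint): swing of the magnifier's arm about its upright post, rad: about 0 with the lens over the scale, grows as the arm swings clockwise seen from above, with the lens going towards the robot and to its left; from -0.25 to 1.75. Stiff: it stays where it is left; about 3 N at the knob moves it.
- lens (a point): centre of the round lens, 172 mm above the bench, 214 mm from the post. The white ring head is 128 mm across and 18 mm thick.
- knob (a point): the black upright knob on the far side of the ring head from the post, by which the arm is swung: 15 to 17 mm across, standing free from 177 to 221 mm above the bench; this point lies on its axis 200 mm above the bench, 287 mm from the post.
- post (a point): axis of the magnifier's fixed post (30 mm across at the hub, top 194 mm above the bench), at the height of the arm; the foot is a disc of 92 mm.
- weight_stand: wooden block, 112 x 44 x 24 mm, with two smaller weights and an empty pit; bystander. Origin: centre of its underside.
- lab_bottle: small glass bottle with a cap, 57 mm across, 118 mm high; bystander. Origin: centre of its underside.
There are look-alikes about, which are no part of the job. Of the things that look like the tongs, the larger one is meant.

How it is judged:
On the way, in this order (a step that is already met when the one before it is completed fails the run):
1. the magnifier is swung aside: its lens is clear of the scale (lens centre more than 130 mm from the scale's centre) while the weight still stands on the pan (horizontal distance between lens and pocket_scale above 0.13 m and height (world z) of check_weight below 0.03 m), for 0.2 s.
2. the tongs are held by the fingers, off the bench (contact force between the fingers and tongs above 2 N and height (world z) of tongs above 0.015 m), for 0.2 s.
3. the weight is held in the tongs, lifted off the pan (contact force between tongs and check_weight above 0.5 N and contact force between the fingers and tongs above 2 N and contact force between each of the fingers, pocket_scale and check_weight below 0.05 N and z of check_weight in the frame of pan above 0.02 m), for 0.2 s.
At the end, for the whole second after the job is handed in: The fingers hold the tongs, which alone hold the weight, at rest: underside 45 to 130 mm above the pan, within 35 mm of its centre, within 0.3 rad of upright. Lens centre over 130 mm from the scale's centre; scale shifted under 20 mm, stand and bottle under 30 mm (contact force between tongs and check_weight above 0.5 N and contact force between the fingers and tongs above 2 N and contact force between each of the fingers, pocket_scale, the arm, weight_stand and check_weight below 0.05 N and z of check_weight in the frame of pan between 0.045 and 0.13 m and horizontal distance between check_weight and pan below 0.035 m and angle between check_weight's own z axis and vertical below 0.3 rad and linear speed of check_weight below 0.03 m/s and height (world z) of tongs above 0.05 m and value of joint tongs_arm above 0.08 rad and horizontal distance between lens and pocket_scale above 0.13 m and distance of pocket_scale from where it was at the start of the episode below 0.02 m and distance of each of weight_stand, lab_bottle from where it was at the start of the episode below 0.03 m); the arm keeps its last pose, push and grip.
It fails at once if a finger or the arm touches the check weight (contact force between any of the fingers, the arm and check_weight above 0.3 N).
It fails at once if the check weight is knocked over or dropped on its side (angle between check_weight's own z axis and vertical above 0.7 rad).
It fails at once if the scale is shifted by more than 20 mm (distance of pocket_scale from where it was at the start of the episode above 0.02 m).
It fails at once if the weight stand or the glass bottle is shifted by more than 30 mm (distance of any of weight_stand, lab_bottle from where it was at the start of the episode above 0.03 m).
It also fails if it takes over 64 s, if anything falls off the work surface, if the arm or the gripper's body presses on something with over 40 N, if the wrist force passes 120 N, or if a joint passes its speed limit or range.

## Working session

There is one attempt and no reset: what is moved stays moved. The work goes in short steps, Python scripts to look and compute and a shell command to move; the robot and the scene stay as the last step left them, time stands still between calls to the robot, and variables do not carry over. Pictures are saved under pics/ and viewed, at most 10 in all, crops included, and the job is handed in when it is done.

```bash
mkdir -p pics
cat > h.py <<'E'
import numpy as np, cv2
from station import robot, capture, hand_in, regions_of
def world(c, px, z=None):
    """pixel(s) -> world by depth, or on plane z"""
    px=np.atleast_2d(np.asarray(px,float))
    u=cv2.undistortPoints(px[:,None],np.array(c["camera_matrix"]),np.array(c["distortion"]))[:,0]
    r=np.c_[u,np.ones(len(u))]
    R=np.array(c["R"]);t=np.array(c["t"])
    C=-R.T@t; d=r@R
    if z is None:
        s=c["depth"][px[:,1].astype(int),px[:,0].astype(int)][:,None]
    else: s=((z-C[2])/d[:,2])[:,None]
    return C+d*s
def cloud(c,mask):
    v,u=np.nonzero(mask&(c["depth"]>0)); return world(c,np.c_[u,v])
def save(c,name,crop=None,f=1):
    im=c["pixels"][:,:,::-1]
    if crop: im=im[crop[1]:crop[3],crop[0]:crop[2]]
    cv2.imwrite("pics/"+name,cv2.resize(im,None,fx=f,fy=f))
E
python3 - <<'E'
from h import *
import pickle
np.set_printoptions(precision=3,suppress=True)
cs={n:capture(n) for n in("scene","top")}
pickle.dump(cs,open("c0.pkl","wb"))
for n,c in cs.items():
    save(c,n+"0.png"); print(n,-c["R"].T@c["t"])
    for q in["check_weight","pocket_scale","tongs","lens","knob","post","weight_stand","lab_bottle","plate_left","jaw_left"]:
        try:
            for r in regions_of(c,q)[:3]:
                P=cloud(c,r["pixels"]); print(q,round(r["p"],2),np.round(r["point"]),r["pixels"].sum(),np.median(P,0) if len(P) else "",P.min(0) if len(P) else "",P.max(0) if len(P) else "")
        except Exception as e: print(q,e)
E
```

```text
scene [0.889 0.988 0.754]
pocket_scale 0.71 [342. 221.] 1598 [0.551 0.155 0.175] [ 0.431 -0.194 -0.002] [0.721 0.316 0.222]
pocket_scale 0.66 [338. 262.] 496 [0.562 0.129 0.016] [0.512 0.082 0.002] [0.627 0.152 0.023]
tongs 0.55 [308. 183.] 260 [ 0.509 -0.38   0.009] [ 0.421 -0.435 -0.003] [ 0.613 -0.351  0.019]
tongs 0.52 [283. 172.] 129 [ 0.577 -0.548  0.006] [ 0.524 -0.604 -0.006] [ 0.642 -0.507  0.013]
lens 0.96 [344. 220.] 1703 [0.549 0.15  0.174] [ 0.397 -0.117 -0.004] [0.721 0.316 0.222]
knob 0.72 [342. 222.] 1502 [0.55  0.155 0.175] [ 0.47  -0.05  -0.002] [0.719 0.316 0.222]
post 0.98 [322. 252.] 2439 [0.651 0.255 0.172] [ 0.431 -0.05  -0.002] [0.728 0.325 0.222]
weight_stand 0.93 [297. 242.] 474 [ 0.646 -0.012  0.021] [ 0.586 -0.051 -0.001] [0.702 0.015 0.047]
lab_bottle 0.8 [269. 208.] 408 [ 0.702 -0.198  0.059] [ 0.657 -0.365 -0.001] [ 0.728 -0.183  0.12 ]
plate_left 0.53 [311. 183.] 221 [ 0.5   -0.388  0.009] [ 0.421 -0.435 -0.004] [ 0.607 -0.351  0.019]
jaw_left 0.71 [311. 190.] 226 [ 0.494 -0.387  0.009] [ 0.422 -0.43  -0.004] [ 0.61  -0.352  0.019]
top [ 0.391 -0.102  
[... 648 characters left out ...]
5] [0.719 0.308 0.224]
knob 0.77 [230. 188.] 1758 [0.539 0.135 0.176] [ 0.467  0.064 -0.859] [0.988 0.665 0.224]
post 0.74 [224. 182.] 2365 [0.559 0.156 0.175] [ 0.467  0.063 -0.859] [0.988 0.665 0.224]
weight_stand 0.79 [290. 164.] 424 [ 0.641 -0.025  0.024] [ 0.586 -0.058  0.002] [0.7   0.009 0.053]
lab_bottle 0.67 [346. 146.] 302 [ 0.69  -0.214  0.075] [ 0.672 -0.252 -0.002] [ 0.748 -0.191  0.122]
plate_left 0.8 [386. 219.] 165 [ 0.465 -0.368  0.015] [ 0.391 -0.434 -0.004] [ 0.604 -0.356  0.024]
jaw_left 0.62 [438. 196.] 88 [ 0.556 -0.538  0.008] [ 0.522 -0.564 -0.004] [ 0.599 -0.511  0.017]
jaw_left 0.57 [388. 216.] 274 [ 0.487 -0.371  0.015] [ 0.391 -0.441 -0.003] [ 0.608 -0.356  0.024]
```

View pics/scene0.png

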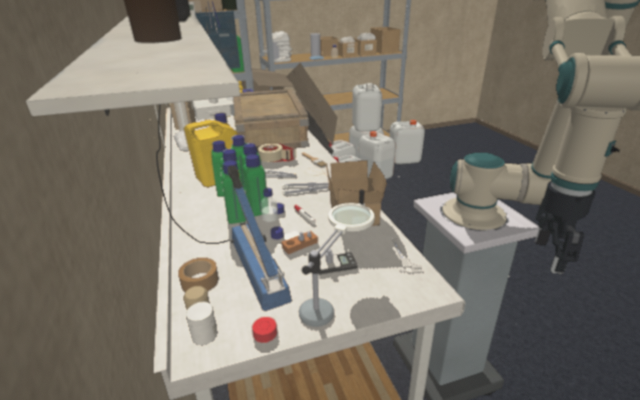

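View pics/top0.png

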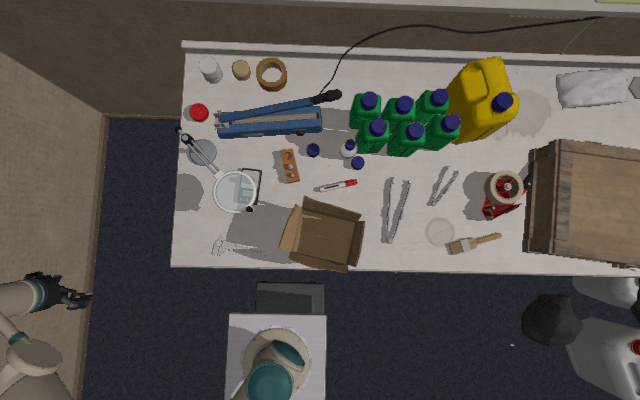

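Run:
```python
from h import *
import pickle
np.set_printoptions(precision=3,suppress=True)
cs=pickle.load(open("c0.pkl","rb"))
for n,c in cs.items():
    P=cloud(c,np.ones((400,640),bool))
    v,u=np.nonzero(c["depth"]>0)
    m=(P[:,2]>0.195)&(P[:,2]<.235)&(P[:,0]>.35)&(P[:,0]<.7)&(P[:,1]<.3)&(P[:,1]>-.05)
    print(n,"knob",m.sum(),np.median(P[m],0),P[m].min(0),P[m].max(0))
    m=(P[:,2]>0.160)&(P[:,2]<.2)&(P[:,0]>.35)&(P[:,0]<.8)&(P[:,1]<.4)&(P[:,1]>0.0)
    print("ring/arm/post",m.sum(),P[m].min(0),P[m].max(0))
    # carton
    m=(P[:,2]>0.13)&(P[:,2]<.2)&(P[:,1]<0)&(P[:,1]>-.6)&(P[:,0]>.2)&(P[:,0]<.9)
    print("carton",m.sum(),np.percentile(P[m],[2,50,98],axis=0) if m.any() else "")
    m=(P[:,2]>0.007)&(P[:,2]<.03)&(P[:,1]<-.33)&(P[:,1]>-.47)&(P[:,0]>.35)&(P[:,0]<.65)
    Q=P[m]; r=cv2.minAreaRect(Q[:,:2].astype(np.float32)); print("tongs",m.sum(),r,np.median(Q,0))
    print(cv2.boxPoints(r))
    big=cv2.resize(c["pixels"][:,:,::-1],None,fx=1,fy=1)
c=cs["top"]; a=cv2.resize(c["pixels"][120:280,160:460,::-1],None,fx=2.66,fy=2.66,interpolation=cv2.INTER_CUBIC); cv2.imwrite("pics/tc.png",a); print(a.shape)
```

```text
scene knob 51 [0.479 0.081 0.21 ] [0.469 0.071 0.196] [0.484 0.086 0.222]
ring/arm/post 1602 [0.466 0.    0.16 ] [0.8   0.316 0.199]
carton 2589 [[ 0.313 -0.56   0.131]
 [ 0.75  -0.25   0.161]
 [ 0.888 -0.013  0.199]]
tongs 196 ((0.518435537815094, -0.3833952844142914), (0.07345611602067947, 0.19052904844284058), 75.6331558227539) [ 0.51  -0.381  0.012]
[[ 0.417 -0.395]
 [ 0.602 -0.443]
 [ 0.62  -0.371]
 [ 0.435 -0.324]]
top knob 34 [0.479 0.075 0.218] [0.471 0.068 0.196] [0.69  0.28  0.224]
ring/arm/post 1947 [0.467 0.001 0.16 ] [0.8   0.309 0.198]
carton 4848 [[ 0.314 -0.576  0.132]
 [ 0.744 -0.334  0.17 ]
 [ 0.871 -0.018  0.197]]
tongs 274 ((0.5031644105911255, -0.40778595209121704), (0.1292918175458908, 0.2761540114879608), 84.59027099609375) [ 0.494 -0.375  0.015]
[[ 0.36  -0.459]
 [ 0.635 -0.485]
 [ 0.647 -0.356]
 [ 0.372 -0.33 ]]
(426, 798, 3)
```

View pics/tc.png

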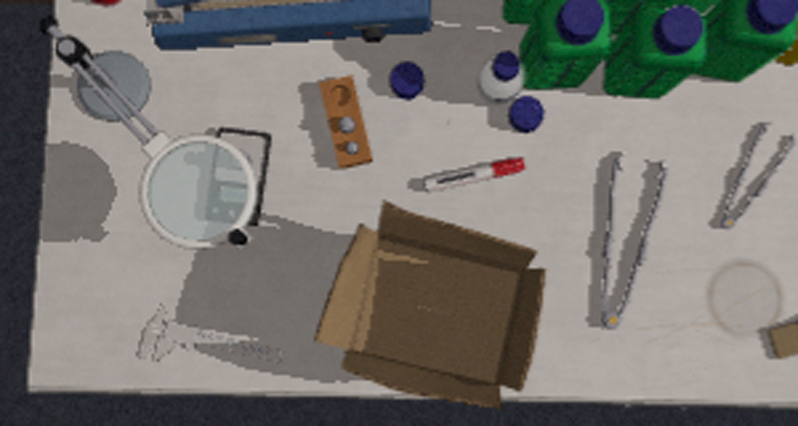

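Run:
```python
from h import *
import pickle
np.set_printoptions(precision=3,suppress=True)
cs=pickle.load(open("c0.pkl","rb"))
A=[]
for n,c in cs.items():
    P=cloud(c,np.ones((400,640),bool))
    m=(P[:,2]>0.166)&(P[:,2]<.19)&(P[:,0]>.4)&(P[:,0]<.66)&(P[:,1]<.25)&(P[:,1]>0.05)
    r=cv2.minEnclosingCircle(P[m][:,:2].astype(np.float32));print(n,"ring circ",r)
    m=(P[:,2]>0.14)&(P[:,2]<.21)&(P[:,0]>.6)&(P[:,0]<.8)&(P[:,1]<.4)&(P[:,1]>0.2)
    print("post",np.median(P[m],0),P[m].min(0),P[m].max(0))
    m=(P[:,2]>0.001)&(P[:,2]<.12)&(P[:,0]>.6)&(P[:,0]<.8)&(P[:,1]<.37)&(P[:,1]>0.2)
    print("foot/stem",[(h,np.round(np.median(P[m&(abs(P[:,2]-h)<.01)],0),3)) for h in(.01,.03,.05,.07,.09,.11)])
    m=(P[:,2]>0.01)&(P[:,2]<.2)&(P[:,0]>.2)&(P[:,0]<.5)&(P[:,1]<0.02)&(P[:,1]>-.36)
    Q=P[m]
    print("carton",cv2.minAreaRect(Q[:,:2].astype(np.float32)),Q.min(0),Q.max(0))
    # thin set over bench: all things
    A.append(P)
P=np.vstack(A)
# height map, max
res=.0025
g=np.full((280,400),0.)
i=((P[:,0]-.2)/res).astype(int);j=((.4-P[:,1])/res).astype(int)
ok=(i>=0)&(i<280)&(j>=0)&(j<400)
np.maximum.at(g,(i[ok],j[ok]),P[ok,2])
im=cv2.applyColorMap((np.clip(g[::-1]/.22,0,1)**.5*255).astype(np.uint8),cv2.COLORMAP_JET)
im=cv2.resize(im,None,fx=2,fy=2,interpolation=cv2.INTER_NEAREST)
for k in range(0,8): cv2.putText(im,f"{.2+.1*k:.1f}",(0,560-80*k),0,.4,(255,255,255),1); cv2.line(im,(0,560-80*k),(800,560-80*k),(90,90,90),1)
for k in range(0,10): cv2.putText(im,f"{.4-.1*k:.1f}",(80*k,555),0,.4,(255,255,255),1); cv2.line(im,(80*k,0),(80*k,560),(90,90,90),1)
cv2.imwrite("pics/hm.png",im)
```

```text
scene ring circ ((0.5637246966362, 0.16397428512573242), 0.12872344255447388)
post [0.682 0.286 0.174] [0.601 0.201 0.14 ] [0.721 0.316 0.195]
foot/stem [(0.01, array([0.695, 0.283, 0.014])), (0.03, array([0.759, 0.229, 0.026])), (0.05, array([0.763, 0.224, 0.052])), (0.07, array([0.765, 0.22 , 0.063])), (0.09, array([0.765, 0.209, 0.092])), (0.11, array([0.686, 0.281, 0.106]))]
carton ((0.4000934362411499, -0.1814153492450714), (0.35625672340393066, 0.19834338128566742), 89.60814666748047) [ 0.301 -0.36   0.01 ] [ 0.5   -0.003  0.165]
top ring circ ((0.5659924745559692, 0.15574297308921814), 0.12662270665168762)
post [0.672 0.262 0.177] [0.601 0.201 0.144] [0.722 0.309 0.198]
foot/stem [(0.01, array([0.689, 0.275, 0.004])), (0.03, array([0.699, 0.267, 0.022])), (0.05, array([0.745, 0.213, 0.057])), (0.07, array([0.776, 0.219, 0.064])), (0.09, array([0.767, 0.208, 0.093])), (0.11, array([0.755, 0.219, 0.103]))]
carton ((0.4000908136367798, -0.18344222009181976), (0.35104745626449585, 0.1973085105419159), 88.55305480957031) [ 0.301 -0.36   0.01 ] [ 0.5   -0.007  0.168]
```

View pics/hm.png

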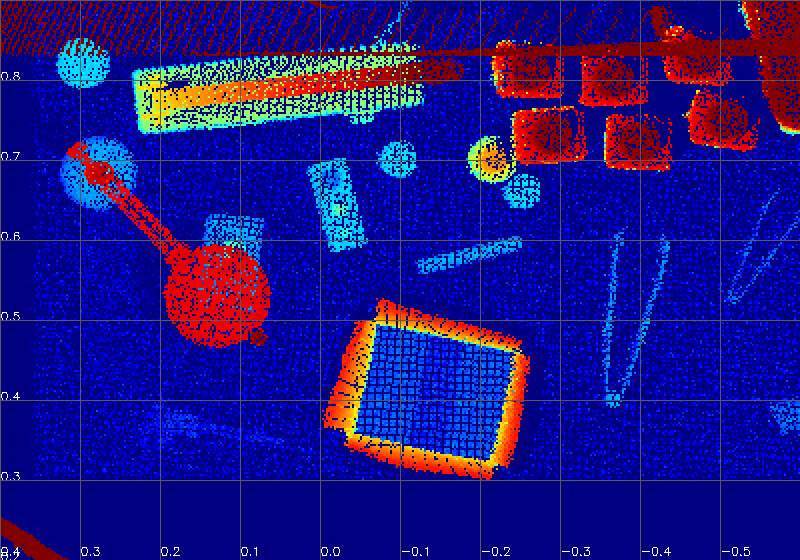

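```bash
cat >> h.py <<'E'
from scipy.spatial.transform import Rotation as Ro
def to(p,yang,s=None,show=True):
    """tool-frame shift (50mm units) and turn (5deg units) to reach TCP p, pointing down, tool y at angle yang (deg, mod 180)"""
    s=s or robot.observe(); R=Ro.from_euler('xyz',s["orientation"]); best=None
    for k in(0,180):
        a=np.radians(yang+k); y=np.array([np.cos(a),np.sin(a),0]); z=np.array([0,0,-1.]); 
        T=Ro.from_matrix(np.c_[np.cross(y,z),y,z]); w=(R.inv()*T).as_rotvec(degrees=True)/5
        d=R.inv().apply(np.array(p)-s["ee_pos"])/.05
        y0=R.as_matrix()[:,1]
        print("shift(old frame)",d.round(3),"turn",w.round(2),"shift(new frame)",(T.inv().apply(np.array(p)-s["ee_pos"])/.05).round(3),"y now",np.degrees(np.arctan2(y0[1],y0[0])).round(2),"q6",s["joint_positions"][5])
E
python3 - <<'E'
from h import *
s=robot.observe(); print(s)
to([.479,.078,.25],134.6)
E
```

```text
{'time_s': 1.1, 'joint_positions': array([ 9.85969229e-01,  2.75875096e-01,  1.50492084e+00, -1.84944556e-05,
        1.36067666e+00, -1.21015724e-01]), 'dq': array([-0.00033964,  0.00091169, -0.00142316, -0.00079388, -0.00124047,
        0.00025135]), 'effort': array([-1.69008286e-03, -4.16668332e+01, -2.46098703e+01,  1.51103941e-04,
        1.89934321e-04,  1.99815418e-05]), 'ee_pos': array([0.2572662 , 0.51426722, 0.23133391]), 'orientation': array([3.14147566e+00, 3.24484271e-05, 2.67778513e+00]), 'force': array([-0.38294357,  0.906437  , -0.11376403]), 'ft_torque': array([ 0.02018343,  0.00306309, -0.00347788]), 'grasp_force': 0.0, 'opening': 0.08569258295613318}
shift(old frame) [-7.87  -5.82  -0.374] turn [  0.     0.   -14.23] shift(new frame) [ 2.969 -9.326 -0.373] y now 63.43 q6 -0.12101572405942125
shift(old frame) [-7.87  -5.82  -0.374] turn [ 0.   -0.   21.77] shift(new frame) [-2.969  9.326 -0.373] y now 63.43 q6 -0.12101572405942125
```

```bash
python3 -m inch '{"delta_pos":[[-0.787,-0.582,-0.05],[-0.787,-0.582,-0.05],[-0.787,-0.582,-0.05],[-0.787,-0.582,-0.05],[-0.787,-0.582,-0.05],[-0.787,-0.582,-0.05],[-0.787,-0.582,-0.05],[-0.787,-0.582,-0.05],[-0.787,-0.582,-0.05],[-0.787,-0.582,-0.05],[0,0,0],[0,0,0],[0,0,0],[0,0,0],[0,0,0],[0,0,0],[0,0,0],[0,0,0],[0,0,0],[0,0,0]],"angular":[[0,0,0],[0,0,0],[0,0,0],[0,0,0],[0,0,0],[0,0,0],[0,0,0],[0,0,0],[0,0,0],[0,0,0],[0,0,-1],[0,0,-1],[0,0,-1],[0,0,-1],[0,0,-1],[0,0,-1],[0,0,-1],[0,0,-1],[0,0,-1],[0,0,-1]]}' 0.35
python3 -m inch '{"delta_pos":[[0,0,0],[0,0,0],[0,0,0],[0,0,0],[0,0,0],[0,0,0]],"angular":[[0,0,-1],[0,0,-1],[0,0,-1],[0,0,-1],[0,0,-0.23],[0,0,0]]}'
python3 - <<'E'
from h import *
to([.479,.078,.19],134.6); print(robot.observe()["ee_pos"])
E
```

```text
time_s: 3.6
ee_pos: [0.479, 0.078, 0.2564]
orientation: [-3.142, 0.0, -2.73]
force: [0.5, 0.8, -0.9]
opening: 0.0298
grasp_force: 0.0
time_s: 4.35
ee_pos: [0.479, 0.078, 0.2564]
orientation: [-3.142, 0.0, -2.365]
force: [0.4, 0.4, -0.1]
opening: 0.0295
grasp_force: 0.0
shift(old frame) [0.    0.    1.327] turn [-0.    0.   -0.02] shift(new frame) [0.    0.    1.327] y now 134.52 q6 -2.3299981719207734
shift(old frame) [0.    0.    1.327] turn [ 0.    0.   35.98] shift(new frame) [-0.    -0.     1.327] y now 134.52 q6 -2.3299981719207734
[0.47901012 0.07799872 0.25635748]
```

```bash
python3 -m inch '{"delta_pos":[[0,0,0.35],[0,0,0.35],[0,0,0.35],[0,0,0.25],[0,0,0]],"angular":[[0,0,0],[0,0,0],[0,0,0],[0,0,0],[0,0,0]]}'
python3 -m inch '{"delta_pos":[[0,0.12,0],[-0.01,0.25,0],[-0.022,0.5,0],[-0.022,0.5,0],[-0.022,0.5,0],[-0.022,0.5,0],[-0.022,0.5,0],[-0.022,0.5,0],[-0.022,0.5,0],[-0.022,0.5,0],[-0.022,0.5,0],[-0.022,0.5,0],[-0.022,0.5,0],[0,0,0],[0,0,0]],"angular":[[0,0,0],[0,0,0.5],[0,0,1],[0,0,1],[0,0,1],[0,0,1],[0,0,1],[0,0,1],[0,0,1],[0,0,1],[0,0,1],[0,0,1],[0,0,1],[0,0,0],[0,0,0]]}'
python3 -m inch '{"delta_pos":[[0,-0.1,0],[0,0,-0.5],[0,0,-0.6],[0,0,-0.6],[0,0,-0.6],[0,0,0]],"angular":[[0,0,0],[0,0,0],[0,0,0],[0,0,0],[0,0,0],[0,0,0]]}'
python3 - <<'E'
from h import *
import pickle
np.set_printoptions(precision=3,suppress=True)
cs={n:capture(n) for n in("scene","top")}
pickle.dump(cs,open("c1.pkl","wb"))
for n,c in cs.items():
    P=cloud(c,np.ones((400,640),bool))
    m=(P[:,2]>0.012)&(P[:,2]<.1)&(P[:,0]>.48)&(P[:,0]<.66)&(P[:,1]<.2)&(P[:,1]>0.03); Q=P[m]
    r=cv2.minAreaRect(Q[Q[:,2]<.025][:,:2].astype(np.float32)); print(n,"scale",r,np.median(Q,0)); print(cv2.boxPoints(r))
    w=Q[(Q[:,2]>.028)]; print("weight",len(w),w.min(0),np.median(w,0),w.max(0))
    w=Q[(Q[:,2]>.05)]; print("knob",len(w),np.median(w,0) if len(w) else "")
    for q in["check_weight","pocket_scale"]:
        for r in regions_of(c,q)[:2]: print(q,r["p"],np.round(r["point"]),np.median(cloud(c,r["pixels"]),0))
c=cs["top"]; a=c["pixels"][130:240,180:290,::-1]; b=cs["scene"]["pixels"][220:300,290:400,::-1]
f=lambda a:cv2.resize(a,(400,int(400*a.shape[0]/a.shape[1])),interpolation=cv2.INTER_CUBIC)
a,b=f(a),f(b); b=cv2.copyMakeBorder(b,0,a.shape[0]-b.shape[0],0,0,0); cv2.imwrite("pics/s1.png",np.hstack([a,b]))
E
```

```text
time_s: 4.97
ee_pos: [0.4784, 0.078, 0.1905]
orientation: [3.14, -0.001, -2.364]
force: [-0.3, -0.1, 0.1]
opening: 0.0294
grasp_force: 0.0
time_s: 6.85
ee_pos: [0.3993, 0.3476, 0.1916]
orientation: [3.141, -0.0, 2.917]
force: [0.5, -0.2, 0.6]
opening: 0.0302
grasp_force: 0.0
time_s: 7.6
ee_pos: [0.3995, 0.3429, 0.3088]
orientation: [3.138, 0.004, 2.916]
force: [0.5, 0.0, 0.4]
opening: 0.0301
grasp_force: 0.0
scene scale ((0.5667121410369873, 0.11396569013595581), (0.06882244348526001, 0.11149069666862488), 86.12794494628906) [0.577 0.129 0.017]
[[0.509 0.083]
 [0.62  0.076]
 [0.625 0.145]
 [0.513 0.152]]
weight 46 [0.576 0.099 0.032] [0.589 0.111 0.046] [0.598 0.119 0.058]
knob 18 [0.589 0.109 0.057]
check_weight 0.45 [329. 255.] [0.589 0.109 0.051]
pocket_scale 0.64 [337. 266.] [0.575 0.139 0.015]
top scale ((0.57134610414505, 0.11002150923013687), (0.06796596199274063, 0.11943420022726059), 84.10609436035156) [0.573 0.108 0.018]
[[0.508 0.082]
 [0.627 0.07 ]
 [0.634 0.138]
 [0.515 0.15 ]]
weight 45 [0.578 0.094 0.029] [0.587 0.103 0.047] [0.6   0.115 0.066]
knob 18 [0.589 0.105 0.058]
pocket_scale 0.82 [251. 185.] [0.569 0.11  0.017]
```

View pics/s1.png

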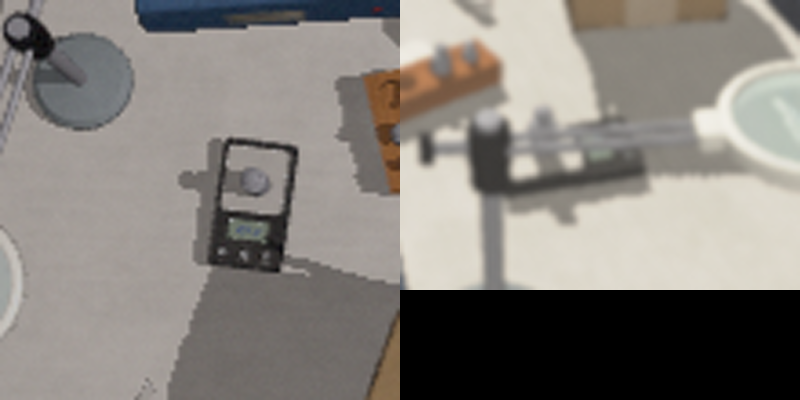

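Run:
```python
from h import *
import pickle
np.set_printoptions(precision=3,suppress=True)
cs=pickle.load(open("c1.pkl","rb"))
print("weight top ray z.06",world(cs["top"],[[250.1,179.5]],.06))
# left arm jaw tips in view; slices
for n,c in cs.items():
    P=cloud(c,np.ones((400,640),bool))
    m=(P[:,2]>0.008)&(P[:,2]<.03)&(P[:,1]<-.34)&(P[:,1]>-.455)&(P[:,0]>.38)&(P[:,0]<.63); Q=P[m]
    print(n,"zmed",np.median(Q[:,2]),"x range",Q[:,0].min(),Q[:,0].max())
    for x in np.arange(.39,.63,.02):
        S=Q[abs(Q[:,0]-x)<.01]; 
        if len(S)<2: continue
        mid=(S[:,1].min()+S[:,1].max())/2
        L=S[S[:,1]>mid];Rr=S[S[:,1]<=mid]
        print(round(x,2),len(L),len(Rr),"L",L[:,1].min(),L[:,1].max(),"R",Rr[:,1].min(),Rr[:,1].max(),"mid",mid)
c=cs["top"]; a=c["pixels"][170:250,370:425,::-1]; b=cs["scene"]["pixels"][165:205,275:335,::-1]
f=lambda a:cv2.resize(a,(390,int(390*a.shape[0]/a.shape[1])),interpolation=cv2.INTER_CUBIC)
a,b=f(a),f(b); b=cv2.copyMakeBorder(b,0,a.shape[0]-b.shape[0],0,0,0); cv2.imwrite("pics/t1.png",np.hstack([a,b])); print(a.shape)
```

```text
weight top ray z.06 [[0.586 0.099 0.06 ]]
scene zmed 0.012385859879410044 x range 0.421413027709958 0.6122389549444651
0.43 4 10 L -0.3633452774273117 -0.35186789551254816 R -0.3901804687091871 -0.3774674273391808 mid -0.37102418211086763
0.45 8 8 L -0.3634686072120966 -0.35294311063404027 R -0.3982471889926259 -0.38323204795355237 mid -0.3755951498133331
0.47 7 8 L -0.363835967343893 -0.35625063110416455 R -0.40668401764209994 -0.3888101604848727 mid -0.38146732437313224
0.49 14 16 L -0.3650417189169072 -0.3532264262093391 R -0.410925611105892 -0.3988689991084252 mid -0.38207601865761553
0.51 12 8 L -0.3666972585962741 -0.3553896636345596 R -0.4141719199560353 -0.40179271917031445 mid -0.38478079179529745
0.53 11 9 L -0.36739131112921475 -0.355486494847972 R -0.4195905344056007 -0.40874521090849114 mid -0.38753851462678635
0.55 9 11 L -0.36808215613394635 -0.36201062866110123 R -0.4269093001911163 -0.41290378445610154 mid -0.39445996442610876
0.57 9 10 L -0.37134667401670607 -0.3622896118913027 R -0.43815122642566384 -0.4213018941591954 mid -0.4002204191584833
0.59 11 8 L -0.3778743
[... 1055 characters left out ...]
.3607222551954228 R -0.41579164855248124 -0.4050670291663318 mid -0.38825695187395204
0.53 12 8 L -0.36893526736076376 -0.3640056913111221 R -0.42219433987614946 -0.413345478993055 mid -0.3931000155936358
0.55 12 10 L -0.3688676135562073 -0.36485653572263227 R -0.4289662262188368 -0.42080327451294947 mid -0.39691138097073453
0.57 9 11 L -0.3935145189712027 -0.36599590708797125 R -0.4340408056437022 -0.4263323322874153 mid -0.4000183563658367
0.59 11 15 L -0.3789604254583344 -0.36838860004841417 R -0.43772280623190035 -0.4266172435121753 mid -0.40305570314015726
0.61 10 3 L -0.3823659764539336 -0.3715377922556976 R -0.4302246587721559 -0.4283964546291596 mid -0.40088122551392674
(567, 390, 3)
```

View pics/t1.png

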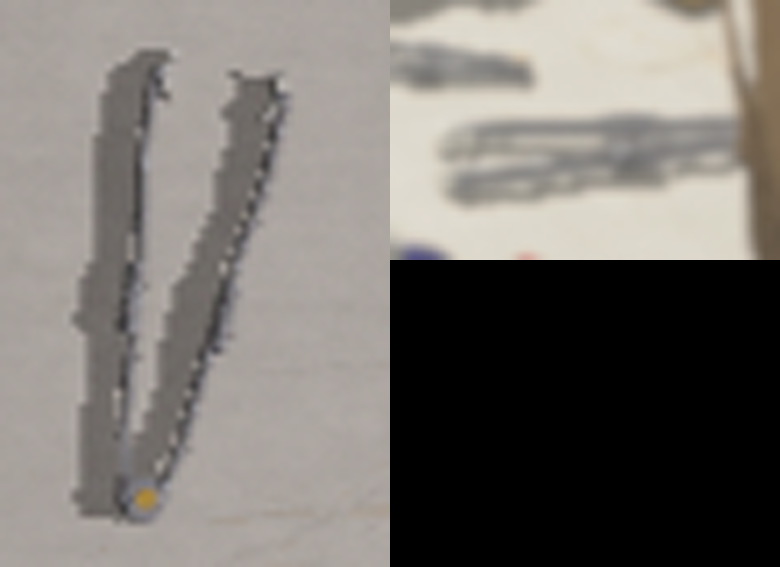

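Run:
```python
from h import *
import pickle
np.set_printoptions(precision=4,suppress=True)
c=pickle.load(open("c1.pkl","rb"))["top"]
print(world(c,[[390.2,239.7],[387.1,211.8],[400.8,215.4],[400.1,180.1]],.018))
to([.494,-.384,.20],80)
```

```text
[[ 0.4017 -0.3684  0.018 ]
 [ 0.4948 -0.3579  0.018 ]
 [ 0.4838 -0.4043  0.018 ]
 [ 0.6042 -0.4023  0.018 ]]
shift(old frame) [ -5.124 -13.729   2.116] turn [-0.02 -0.02 -0.59] shift(new frame) [ -4.412 -13.976   2.1  ] y now 77.07 q6 -0.7672287264391041
shift(old frame) [ -5.124 -13.729   2.116] turn [-0.03  0.03 35.41] shift(new frame) [ 4.412 13.976  2.1  ] y now 77.07 q6 -0.7672287264391041
```

```bash
python3 -m inch '{"delta_pos":[[0,0,0],[-0.276,-0.874,0],[-0.276,-0.874,0],[-0.276,-0.874,0],[-0.276,-0.874,0],[-0.276,-0.874,0],[-0.276,-0.874,0],[-0.276,-0.874,0],[-0.276,-0.874,0],[-0.276,-0.874,0],[-0.276,-0.874,0],[-0.276,-0.874,0],[-0.276,-0.874,0],[-0.276,-0.874,0],[-0.276,-0.874,0],[-0.276,-0.874,0],[-0.276,-0.874,0],[0,0,0.8],[0,0,0.8],[0,0,0.5]],"angular":[[0,0,-0.69],[0,0,0],[0,0,0],[0,0,0],[0,0,0],[0,0,0],[0,0,0],[0,0,0],[0,0,0],[0,0,0],[0,0,0],[0,0,0],[0,0,0],[0,0,0],[0,0,0],[0,0,0],[0,0,0],[0,0,0],[0,0,0],[0,0,0]]}' 1
python3 - <<'E'
from h import *
to([.494,-.384,.006],80.6)
E
```

```text
time_s: 10.4
ee_pos: [0.5002, -0.3822, 0.1978]
orientation: [3.139, -0.004, 2.976]
force: [0.1, 0.3, -0.7]
opening: 0.0856
grasp_force: 0.0
shift(old frame) [ 0.101 -0.068  3.836] turn [ 0.03 -0.05 -0.02] shift(new frame) [ 0.116 -0.057  3.836] y now 80.51 q6 -2.1681374630412438
shift(old frame) [ 0.101 -0.068  3.836] turn [-0.07 -0.05 35.98] shift(new frame) [-0.116  0.057  3.836] y now 80.51 q6 -2.1681374630412438
```

```bash
python3 -m inch '{"delta_pos":[[0.1,-0.068,0.8],[0,0,0.8],[0,0,0.8],[0,0,0.6],[0,0,0.4],[0,0,0.3],[0,0,0.2],[0,0,0.1],[0,0,0]],"angular":[[0.03,-0.05,0],[0,0,0],[0,0,0],[0,0,0],[0,0,0],[0,0,0],[0,0,0],[0,0,0],[0,0,0]]}'
python3 -m inch '{"delta_pos":[[0,0,0],[0,0,0],[0,0,0],[0,0,0],[0,0,0],[0,0,0]],"angular":[[0,0,0],[0,0,0],[0,0,0],[0,0,0],[0,0,0],[0,0,0]]}' 0.54
python3 - <<'E'
from h import *
s=robot.observe();print(s["ee_pos"],s["force"],s["grasp_force"],s["opening"]); to([.494,-.384,.0],80.6)
E
```

```text
time_s: 11.52
ee_pos: [0.4966, -0.3861, 0.0014]
orientation: [-3.139, 0.005, 2.976]
force: [-1.0, 0.1, 1.1]
opening: 0.0855
grasp_force: 0.0
time_s: 12.28
ee_pos: [0.4973, -0.3867, 0.0027]
orientation: [-3.137, 0.007, 2.976]
force: [-0.3, 0.0, 5.4]
opening: 0.0466
grasp_force: 10.1
[ 0.49729486 -0.38674386  0.00271125] [-0.27089793  0.04966852  5.42533928] 10.13102353317663 0.04656449824662413
shift(old frame) [0.074 0.043 0.054] turn [-0.05  0.08 -0.02] shift(new frame) [0.074 0.043 0.054] y now 80.51 q6 -2.1772525986121143
shift(old frame) [0.074 0.043 0.054] turn [ 0.12  0.07 35.98] shift(new frame) [-0.074 -0.043  0.054] y now 80.51 q6 -2.1772525986121143
```

```bash
python3 -m inch '{"delta_pos":[[0,0,-0.15],[0,0,-0.3],[0,0,-0.5],[0,0,-0.7],[0,0,-0.8],[0,0,-0.8],[0,0,-0.8],[0,0,-0.6],[0,0,-0.3],[0,0,0],[0,0,0]],"angular":[[0,0,0],[0,0,0],[0,0,0],[0,0,0],[0,0,0],[0,0,0],[0,0,0],[0,0,0],[0,0,0],[0,0,0],[0,0,0]]}'
python3 - <<'E'
from h import *
import pickle
np.set_printoptions(precision=4,suppress=True)
c=capture("top"); d=capture("scene"); pickle.dump((c,d),open("c2.pkl","wb"))
s=robot.observe();print(s["ee_pos"],s["grasp_force"],s["opening"])
for e in(c,d):
  P=cloud(e,np.ones((400,640),bool)); p=s["ee_pos"]
  m=(abs(P[:,0]-p[0])<.13)&(abs(P[:,1]-p[1])<.08)&(P[:,2]>.18)&(P[:,2]<.29)
  Q=P[m]; f=np.array([np.cos(np.radians(-9.5)),np.sin(np.radians(-9.5))]); a=(Q[:,:2]-p[:2])@f; l=(Q[:,:2]-p[:2])@[-f[1],f[0]]
  for k in np.arange(-.11,.14,.02):
    S=abs(a-k)<.01
    if S.sum()>1: print(round(k,2),S.sum(),"z",np.percentile(Q[S,2],[5,50,95]),"lat",l[S].min(),l[S].max())
E
```

```text
time_s: 13.65
ee_pos: [0.4949, -0.3846, 0.2472]
orientation: [-3.141, 0.002, 2.976]
force: [0.1, -0.3, -2.0]
opening: 0.0463
grasp_force: 8.8
[ 0.495  -0.3846  0.247 ] 8.806037631325125 0.04632290648531241
-0.11 28 z [0.2521 0.2621 0.2653] lat -0.006646557267945005 0.01358663046374796
-0.09 52 z [0.2547 0.2618 0.2653] lat -0.009636813864370802 0.01610836171706986
-0.07 33 z [0.2513 0.2586 0.2628] lat -0.012659491818112127 0.01809054345708042
-0.05 32 z [0.249  0.2588 0.2627] lat -0.014443706498332261 0.018010812606712376
-0.03 20 z [0.2504 0.2589 0.2634] lat -0.02070033510126444 -0.01182336951799619
-0.01 6 z [0.2549 0.26   0.2712] lat -0.015814739933022296 0.034690084667201374
0.03 14 z [0.2491 0.2587 0.2621] lat 0.019541689925401347 0.02419549442644942
0.05 14 z [0.2529 0.258  0.2638] lat 0.02169552943637121 0.02568843409003526
0.07 16 z [0.2506 0.2597 0.2613] lat 0.023006945472131266 0.027088654050184967
0.09 43 z [0.2477 0.2588 0.2617] lat -0.029933415861490054 0.027407120126767007
0.11 37 z [0.2488 0.2579 0.2602] lat -0.031008536637718208 0.026762531118107023
-0.11 13 z [0.2445 
[... 235 characters left out ...]
.2476 0.254  0.2598] lat -0.016305102232813354 0.025842249618494063
-0.03 33 z [0.2485 0.254  0.2595] lat -0.01637166192631213 0.027302332301839986
-0.01 49 z [0.2449 0.2623 0.2861] lat -0.02200293327182226 0.04561008916270905
0.01 62 z [0.2477 0.2601 0.2844] lat -0.027249528563760513 0.041553878732313476
0.03 36 z [0.2466 0.2527 0.258 ] lat -0.02696088961920664 0.028748037314557703
0.05 32 z [0.2468 0.2531 0.2574] lat -0.02960528241945563 0.03244137768382161
0.07 35 z [0.2476 0.2532 0.2585] lat -0.030753024573693576 0.033791418120132956
0.09 44 z [0.2455 0.2521 0.2584] lat -0.03262401558957683 0.03129124435138937
0.11 31 z [0.2444 0.2514 0.2589] lat -0.02812476953925494 0.031279580909351956
```

```bash
python3 -m inch '{"delta_pos":[[0.058,0.3,0],[0.115,0.6,0],[0.154,0.8,0],[0.154,0.8,0],[0.154,0.8,0],[0.154,0.8,0],[0.154,0.8,0],[0.154,0.8,0],[0.154,0.8,0],[0.154,0.8,0],[0.154,0.8,0],[0.154,0.8,0],[0.13,0.68,0],[0.077,0.4,0],[0.038,0.2,0],[0,0,0],[0,0,0]],"angular":[[0,0,0],[0,0,0],[0,0,0],[0,0,0],[0,0,0],[0,0,0],[0,0,0],[0,0,0],[0,0,0],[0,0,0],[0,0,0],[0,0,0],[0,0,0],[0,0,0],[0,0,0],[0,0,0],[0,0,0]]}'
python3 -m inch '{"delta_pos":[[0,0,0.3],[0,0,0.5],[0,0,0.6],[0,0,0.6],[0,0,0.5],[0,0,0.3],[0,0,0.1],[0,0,0],[0,0,0],[0,0,0]],"angular":[[0,0,0],[0,0,0],[0,0,0],[0,0,0],[0,0,0],[0,0,0],[0,0,0],[0,0,0],[0,0,0],[0,0,0]]}'
python3 - <<'E'
from h import *
import pickle
np.set_printoptions(precision=4,suppress=True)
c=capture("top"); d=capture("scene"); pickle.dump((c,d),open("c3.pkl","wb"))
s=robot.observe();print(s["ee_pos"],s["grasp_force"],s["opening"])
p=s["ee_pos"]
a=c["pixels"][150:230,210:290,::-1]; b=d["pixels"][210:290,290:390,::-1]
f=lambda a:cv2.resize(a,(400,int(400*a.shape[0]/a.shape[1])),interpolation=cv2.INTER_CUBIC)
a,b=f(a),f(b); b=cv2.copyMakeBorder(b,0,a.shape[0]-b.shape[0],0,0,0); cv2.imwrite("pics/h1.png",np.hstack([a,b]))
f=np.array([np.cos(np.radians(-9.5)),np.sin(np.radians(-9.5))])
for e in(c,d):
  P=cloud(e,np.ones((400,640),bool))
  m=(abs(P[:,0]-p[0])<.14)&(abs(P[:,1]-p[1])<.08)&(P[:,2]>.075)&(P[:,2]<.14)
  Q=P[m]; a=(Q[:,:2]-p[:2])@f; l=(Q[:,:2]-p[:2])@[-f[1],f[0]]
  for k in np.arange(.05,.14,.01):
    S=abs(a-k)<.005
    if S.sum()>1:
      L=l[S];print(round(k,2),S.sum(),"z",np.percentile(Q[S,2],[5,50,95]),"R",L[L<0][[]].sum() if not (L<0).any() else (L[L<0].min(),L[L<0].max()),"L",(L[L>0].min(),L[L>0].max()) if (L>0).any() else 0)
  m=(abs(P[:,0]-.59)<.03)&(abs(P[:,1]-.104)<.03)&(P[:,2]>.05)&(P[:,2]<.066); Q=P[m]
  print("weight knob",len(Q),Q.min(0) if len(Q) else 0,Q.max(0) if len(Q) else 0)
E
```

```text
time_s: 15.88
ee_pos: [0.4826, 0.1323, 0.247]
orientation: [-3.138, 0.004, 2.976]
force: [-0.4, -0.1, -0.5]
opening: 0.046
grasp_force: 8.8
time_s: 17.12
ee_pos: [0.4839, 0.1326, 0.1028]
orientation: [-3.14, 0.006, 2.976]
force: [-0.8, 1.2, -1.4]
opening: 0.0463
grasp_force: 8.8
[0.4837 0.1326 0.1026] 8.814648390521143 0.04630880956786539
0.05 6 z [0.1087 0.1133 0.1163] R (np.float64(-0.028306863780807996), np.float64(-0.023975468397616353)) L 0
0.06 6 z [0.1095 0.1144 0.1173] R (np.float64(-0.029330510261485972), np.float64(-0.024524178053451015)) L 0
0.07 7 z [0.1103 0.1157 0.117 ] R (np.float64(-0.03041325280852093), np.float64(-0.025541185351391327)) L (np.float64(0.02209419196792668), np.float64(0.02209419196792668))
0.08 12 z [0.1097 0.1142 0.1168] R (np.float64(-0.030030426368417115), np.float64(-0.025898244321395522)) L (np.float64(0.02112226778542631), np.float64(0.024691583642378664))
0.09 14 z [0.1072 0.1147 0.1182] R (np.float64(-0.030838750421513447), np.float64(-0.019554253197426777)) L (np.float64(0.0211818294873434), np.float64(0.02606423204901373))
0.1 26 z [0.1061 0
[... 1158 characters left out ...]
9343106035), np.float64(-0.02311370410871888)) L (np.float64(0.024279739647914782), np.float64(0.02942232463692781))
0.09 33 z [0.1027 0.1109 0.1154] R (np.float64(-0.0290115341349522), np.float64(-0.016916890058286158)) L (np.float64(0.016170199873475136), np.float64(0.03060657245580569))
0.1 41 z [0.1009 0.11   0.1147] R (np.float64(-0.02965435644966742), np.float64(-0.017492689967502043)) L (np.float64(0.018777518653766766), np.float64(0.029810209130380228))
0.11 32 z [0.1011 0.1073 0.1144] R (np.float64(-0.02451550934488005), np.float64(-0.016644275877103175)) L (np.float64(0.0165197910844876), np.float64(0.027672238364647432))
weight knob 18 [0.58   0.1018 0.0525] [0.595  0.1169 0.0586]
```

View pics/h1.png

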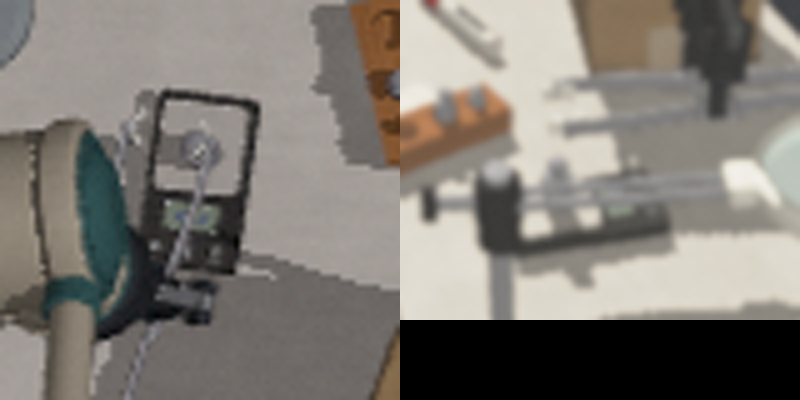

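```bash
cat > m.py <<'E'
from h import *
import sys,pickle
np.set_printoptions(precision=4,suppress=True)
c=capture("top"); d=capture("scene"); pickle.dump((c,d),open("c4.pkl","wb"))
s=robot.observe();print(s["ee_pos"],s["orientation"],s["force"],s["grasp_force"],s["opening"])
p=s["ee_pos"]; R=Ro.from_euler('xyz',s["orientation"]).as_matrix(); f=-R[:2,0]; f/=np.linalg.norm(f); g=np.array([-f[1],f[0]])
zt=p[2]+.015
for e in(c,d):
  P=cloud(e,np.ones((400,640),bool)); a=(P[:,:2]-p[:2])@f; l=(P[:,:2]-p[:2])@g
  m=(P[:,2]>zt-.012)&(P[:,2]<zt+.012)&(a>.03)&(a<.14)&(abs(l)<.04)
  if zt-.012<.06: m&=~((a>.095)&(abs(l)<.012))
  for k in np.arange(.065,.135,.01):
    S=m&(abs(a-k)<.005); L=l[S]; 
    if len(L): print(round(k,3),len(L),"R",L[L<0].round(3).min(initial=0),L[L<0].round(3).max(initial=-9),"L",L[L>0].round(3).min(initial=9),L[L>0].round(3).max(initial=0),"z",np.percentile(P[S,2],[5,95]))
  m=(abs(P[:,0]-.59)<.03)&(abs(P[:,1]-.104)<.03)&(P[:,2]>.035)&(P[:,2]<.064)&(abs(l)<.014); Q=P[m]
  if len(Q): print("weight",len(Q),"a",a[m].min(),a[m].max(),"l",l[m].min(),l[m].max(),"zmax",Q[:,2].max())
if len(sys.argv)>1:
  A=c["pixels"][150:230,210:290,::-1]; B=d["pixels"][225:285,300:380,::-1]
  fn=lambda a:cv2.resize(a,(400,int(400*a.shape[0]/a.shape[1])),interpolation=cv2.INTER_CUBIC)
  A,B=fn(A),fn(B); B=cv2.copyMakeBorder(B,0,A.shape[0]-B.shape[0],0,0,0); cv2.imwrite(sys.argv[1],np.hstack([A,B]))
E
python3 - <<'E'
from h import *
to([.4815,.1253,.070],80.6)
E
```

```text
shift(old frame) [ 0.022 -0.149  0.652] turn [-0.03  0.06 -0.01] shift(new frame) [ 0.019 -0.15   0.652] y now 80.53 q6 -1.2717499205363911
shift(old frame) [ 0.022 -0.149  0.652] turn [ 0.1   0.04 35.99] shift(new frame) [-0.019  0.15   0.652] y now 80.53 q6 -1.2717499205363911
```

```bash
python3 -m inch '{"delta_pos":[[0.02,-0.15,0],[0,0,0.2],[0,0,0.25],[0,0,0.15],[0,0,0.05],[0,0,0],[0,0,0]],"angular":[[-0.03,0.06,0],[0,0,0],[0,0,0],[0,0,0],[0,0,0],[0,0,0],[0,0,0]]}'
python3 m.py pics/h2.png
```

```text
time_s: 18.1
ee_pos: [0.4814, 0.1253, 0.0698]
orientation: [3.141, -0.0, 2.976]
force: [0.3, 0.4, -1.4]
opening: 0.0464
grasp_force: 8.8
[0.4814 0.1253 0.0699] [ 3.1413 -0.      2.9763] [-0.9128  0.7014 -1.1966] 8.815915778441195 0.046311115152444314
0.065 6 R -0.03 -0.027 L 9.0 0.0 z [0.0788 0.0854]
0.075 5 R -0.031 -0.027 L 9.0 0.0 z [0.079  0.0847]
0.085 6 R -0.031 -0.029 L 0.023 0.024 z [0.0763 0.0838]
0.095 18 R -0.031 -0.021 L 0.016 0.025 z [0.0752 0.0849]
0.105 15 R -0.032 -0.024 L 0.017 0.024 z [0.0747 0.0839]
0.115 6 R -0.025 -0.023 L 0.016 0.019 z [0.0751 0.0833]
weight 43 a 0.09934805518223382 0.12062682404282522 l -0.013737667868320867 0.007656642068475512 zmax 0.06110309538451908
0.065 21 R -0.031 -0.02 L 0.022 0.029 z [0.0749 0.0829]
0.075 18 R -0.028 -0.023 L 0.024 0.027 z [0.0736 0.0809]
0.085 22 R -0.03 -0.023 L 0.022 0.03 z [0.073  0.0828]
0.095 28 R -0.032 -0.018 L 0.015 0.031 z [0.0735 0.0815]
0.105 22 R -0.028 -0.02 L 0.021 0.029 z [0.0742 0.0811]
0.115 10 R -0.024 -0.016 L 0.017 0.024 z [0.0736 0.0802]
weight 29 a 0.09580910236602916 0.1181858557849696 l -0.0075267928175530565 0.01190060817890788 zmax 0.057966260663872005
```

View pics/h2.png

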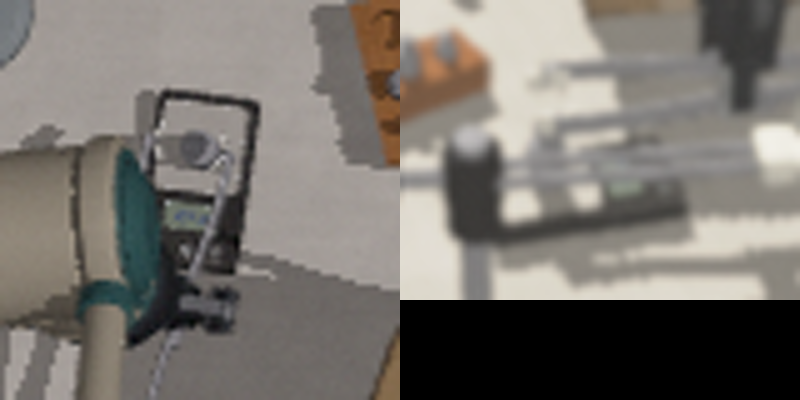

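```bash
python3 -m inch '{"delta_pos":[[-0.03,0,0],[0,0,0.1],[0,0,0.15],[0,0,0.15],[0,0,0.15],[0,0,0.15],[0,0,0.1],[0,0,0],[0,0,0]],"angular":[[0,0,0],[0,0,0],[0,0,0],[0,0,0],[0,0,0],[0,0,0],[0,0,0],[0,0,0],[0,0,0]]}'
python3 m.py pics/h3.png
```

```text
time_s: 19.32
ee_pos: [0.4828, 0.1251, 0.0297]
orientation: [3.141, -0.0, 2.976]
force: [0.2, -0.1, -0.9]
opening: 0.0462
grasp_force: 8.8
[0.4828 0.1251 0.0298] [ 3.1413 -0.0002  2.9763] [ 0.2328 -0.3005 -0.7928] 8.815587191670602 0.04617632664301202
0.065 5 R -0.03 -0.026 L 9.0 0.0 z [0.037  0.0429]
0.075 4 R -0.03 -0.028 L 9.0 0.0 z [0.0371 0.0412]
0.085 6 R -0.03 -0.027 L 0.022 0.022 z [0.0351 0.0413]
0.095 15 R -0.031 -0.022 L 0.016 0.026 z [0.0345 0.0454]
0.105 20 R -0.032 -0.013 L 0.018 0.025 z [0.033  0.0468]
0.115 6 R -0.024 -0.023 L 0.016 0.017 z [0.0339 0.0432]
weight 40 a 0.09783765962877998 0.11869190928641372 l -0.012808244568669894 0.007655089767108276 zmax 0.059833772897189386
0.065 10 R -0.03 -0.022 L 0.022 0.022 z [0.0356 0.0412]
0.075 12 R -0.03 -0.022 L 0.028 0.028 z [0.0331 0.0428]
0.085 11 R -0.028 -0.024 L 0.023 0.028 z [0.0339 0.0435]
0.095 12 R -0.029 -0.003 L 0.018 0.018 z [0.0363 0.0421]
0.105 3 R -0.028 -0.028 L 0.012 0.014 z [0.0362 0.0476]
0.115 4 R -0.025 -0.017 L 9.0 0.0 z [0.0342 0.04  ]
weight 43 a 0.09410472964203027 0.1159175465154084 l -0.00854826085751821 0.012063163078811624 zmax 0.05922882853961764
```

View pics/h3.png

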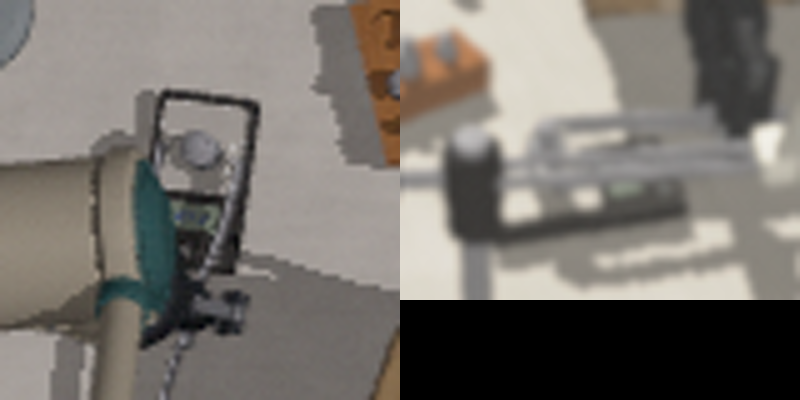

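```bash
python3 -m inch '{"delta_pos":[[0,0,0],[0,0,0],[0,0,0]],"angular":[[0,0,0],[0,0,0],[0,0,0]]}' 0.48
python3 -m inch '{"delta_pos":[[0,0,0],[0,0,0],[0,0,0],[0,0,0]],"angular":[[0,0,0],[0,0,0],[0,0,0],[0,0,0]]}' 0.44
python3 -m inch '{"delta_pos":[[0,0,0],[0,0,0],[0,0,0],[0,0,0]],"angular":[[0,0,0],[0,0,0],[0,0,0],[0,0,0]]}' 0.25
python3 m.py | grep weight
```

```text
time_s: 19.8
ee_pos: [0.4826, 0.125, 0.0296]
orientation: [3.141, -0.001, 2.976]
force: [-0.2, -0.1, -1.3]
opening: 0.0408
grasp_force: 10.6
time_s: 20.3
ee_pos: [0.4827, 0.125, 0.0296]
orientation: [3.141, -0.001, 2.976]
force: [-0.4, 0.3, -1.2]
opening: 0.038
grasp_force: 23.6
time_s: 20.8
ee_pos: [0.4826, 0.125, 0.0296]
orientation: [3.142, -0.001, 2.976]
force: [0.3, -1.0, -0.6]
opening: 0.0363
grasp_force: 59.7
weight 49 a 0.09456116456278206 0.1188560126954155 l -0.013353407004882427 0.012980177493306298 zmax 0.06389045170097596
weight 43 a 0.0924292667735691 0.11618973439699239 l -0.013094794442526784 0.008884997934227487 zmax 0.05920131722694277
```

```bash
python3 -m inch '{"delta_pos":[[0,0,-0.05],[0,0,-0.1],[0,0,-0.15],[0,0,-0.2],[0,0,-0.2],[0,0,-0.2],[0,0,-0.2],[0,0,-0.2],[0,0,-0.15],[0,0,-0.1],[0,0,-0.05],[0,0,0],[0,0,0],[0,0,0],[0,0,0]],"angular":[[0,0,0],[0,0,0],[0,0,0],[0,0,0],[0,0,0],[0,0,0],[0,0,0],[0,0,0],[0,0,0],[0,0,0],[0,0,0],[0,0,0],[0,0,0],[0,0,0],[0,0,0]]}'
python3 - <<'E'
from h import *
np.set_printoptions(precision=4,suppress=True)
s=robot.observe();print(s["ee_pos"],s["force"],s["grasp_force"],s["opening"])
c=capture("top"); d=capture("scene")
for e in(c,d):
  P=cloud(e,np.ones((400,640),bool))
  m=(abs(P[:,0]-.59)<.03)&(abs(P[:,1]-.106)<.03)&(P[:,2]>.126)&(P[:,2]<.16)
  print("knob",m.sum(),np.median(P[m],0),P[m].max(0))
  m=(abs(P[:,0]-.57)<.09)&(abs(P[:,1]-.11)<.06)&(P[:,2]>.01)&(P[:,2]<.024); r=cv2.minAreaRect(P[m][:,:2].astype(np.float32)); print("scale",r)
A=c["pixels"][150:230,210:290,::-1]; B=d["pixels"][205:285,300:380,::-1]
cv2.imwrite("pics/l1.png",cv2.resize(np.hstack([A,B]),(800,400),interpolation=cv2.INTER_CUBIC))
E
```

```text
time_s: 22.78
ee_pos: [0.4825, 0.125, 0.1094]
orientation: [-3.142, -0.001, 2.976]
force: [0.3, -0.2, -2.5]
opening: 0.0369
grasp_force: 59.9
[0.4825 0.125  0.1094] [ 0.3235 -0.1989 -2.52  ] 59.932521160226315 0.03691922755517232
knob 23 [0.5878 0.1036 0.135 ] [0.598  0.1097 0.1403]
scale ((0.571919322013855, 0.1098632887005806), (0.06822671741247177, 0.11957874894142151), 83.92908477783203)
knob 21 [0.5882 0.1112 0.1349] [0.595  0.1186 0.1388]
scale ((0.5693653225898743, 0.11290623992681503), (0.07375702261924744, 0.11602599918842316), 84.55255126953125)
```

View pics/l1.png

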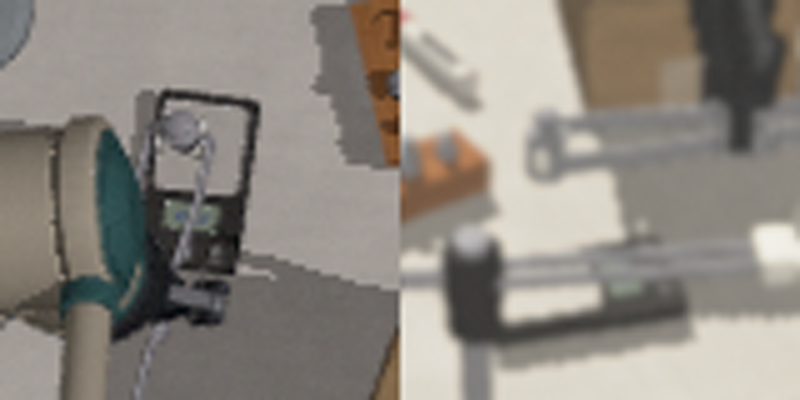

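```bash
python3 -c "
from station import hand_in
print(hand_in())"
```

```text
the job is handed in; nothing more can be done
None
```

The job is handed in: the magnifier is swung clear of the scale, and the tongs hold the check weight upright about 80 mm above the pan, within about 1 cm of its centre by the last camera check. The judge's verdict was not shown.

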